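# Shut and bolt the specimen transport case

## Task

The specimen transport case is packed for the courier: lower its lid onto the seal without letting it slam, push the bolt on its front across, drawing the lid down, until it stops fully home in the keeper, then turn the bolt's handle down into its notch so that it cannot slide back. The latch is light: feel your way and do not force the bolt or its handle, and leave the things around the case where they are.

Things in the scene. Friction and masses are not known exactly. Their poses are not given: they have to be found in the camera images.
- case: Grey plastic case with steel fittings, fixed: 140 mm deep, 200 wide, shell 72 high, top of the shut lid 90 mm up. Origin under its centre; x from its front (latch side, facing the robot) to its hinge side, y to the left seen from the front, z up. The bolt's axis runs along y, 16 mm in front of the front face (x = -86 mm), 56 mm up. Side grips stick out 7 mm.
- lid (a joint): Lid angle, rad: 0 = fully down, seal squeezed; starts at 0.75 to 1.15. Hinge along case y at x = +73.5, z = 73 mm. Stiff (0.5 N m): it stays where it is left. Lowered, it meets a springy seal near 0.03 and rests there, front edge 4 to 5 mm high; 10 N on lid_press squeezes the seal about half way; let go, it springs back. That rest is right for the bolt, which draws it down to about 0.009.
- lid_press (a point): Point on the lid's outer (top) face, 20 mm from the front edge and 65 mm to the right of the middle seen from the front, clear of the latch: a place to push the lid shut. Its z axis is the lid's outward normal. With the lid shut it is at case (-50, -65, 90) mm.
- bolt (a joint): Bolt's travel to the left (case +y), m; starts at 0 to 0.006. 12 mm bar, 18 mm tapered tip. Drag 3 N; from 0.017 to 0.031 it draws the lid down, up to about 8 N; then about 5 N until the handle's stem meets the end of its slot: home. The guide sits on long slotted screw holes, so home is anywhere from 0.033 to 0.049, different each time: feel it. The stop bears 20 N, not more.
- handle_turn (a joint): Turn of the bolt's handle about the bolt's axis, rad: 0 = upright, 1.6 = down, pointing level from the case's front (to case -x). Needs 1 to 2 N at the knob and stays where left. The guide's front cheek holds it upright (0.15 rad of play) until the bolt is home; there a notch, with 1.5 mm to spare behind the stem and 0.7 mm ahead, lets it down. It bears 20 N on the guide.
- handle: The bolt's handle: steel stem, 8 mm thick, with a ball knob, upright at the start. Origin on the bolt's axis at the stem; z along the stem to the knob, y along the bolt. The guide's front cheek rises to 70 mm above the worktop, the lid's eye to 80 mm, both lower than the shut lid's top.
- knob (a point): Centre of the 18 mm ball knob, 46 mm from the bolt's axis. Upright it is at z = 102 mm, 16 mm in front of the lid's front edge; turned down at z = 56 mm. Push it with a fingertip or pinch it. To turn it, draw it forward from behind; a push straight down on top binds by friction until it is turned about 1 rad.
- bolt_tip (a point): End of the bolt's tapered tip, on its axis, 59 mm to the left of the handle's stem.
- keeper (a point): Mouth of the keeper on the case (the steel bracket to the left of the lid's eye, 24 mm deep, opening 18 mm high), on the bolt's axis at case y = +52 mm; axes as the case. The tip is 9 to 25 mm past it when the bolt is home.
- timer: White countdown timer, 64 x 62 x 18 mm, lying to the right of the case; leave it. Origin under its centre.
- marker: Slim marker pen, 12 x 135 x 14 mm, lying along the left side of the case; leave it. Origin under its centre.
- slide_box: Clear flat box of slides, 31 x 83 x 21 mm, lying to the left of the case; leave it. Origin under its centre.
- sample_cup: Sample cup with screw lid, 58 mm across and 61 mm high, standing in front on the right; leave it. Origin under its centre.
- staple (a point): Centre of the steel eye that hangs from the lid's front edge (round bar 7 mm thick, opening 14 mm square) at case y = +40 mm; on the bolt's axis when the lid is fully down. The bolt passes through it and its tapered tip pulls it down. With the lid above about 0.035 rad the tip runs against the eye instead of into it.

How it is judged:
On the way, in this order (a step that is already met when the one before it is completed fails the run):
1. the lid is lowered onto its seal (value of joint lid below 0.04 rad), for 0.2 s.
2. the bolt is in the keeper and has drawn the lid down (y of bolt_tip in the frame of keeper above 0.006 m and value of joint lid below 0.014 rad), for 0.2 s.
At the end, for the whole second after the job is handed in: The handle is turned down into its notch (over 1.2 rad, possible only with the bolt home), the bolt's tip is more than 6 mm inside the keeper and the lid is drawn down to less than 0.014 rad (about 2 mm at its front edge) (all of step 2 and value of joint handle_turn above 1.2 rad); the robot touches nothing.
It fails at once if the lid is slammed (over 2.5 rad/s in the last part of its way) (value of joint lid below 0.3 rad and velocity of joint lid below -2.5 rad/s).
It fails at once if the bolt's handle is forced against its guide (contact force between handle and case above 20 N).
It fails at once if a bystander is shifted by more than 30 mm (distance of any of timer, marker, slide_box, sample_cup from where it was at the start of the episode above 0.03 m).
It also fails if it takes over 61 s, if anything falls off the work surface, if the arm or the gripper's body presses on something with over 40 N, if the wrist force passes 120 N, or if a joint passes its speed limit or range.

## Robot

A 6-joint arm with a two-finger parallel gripper is mounted at the origin on a cart in front of the work surface, level with it; the furniture and walls round the work are solid. World frame = base frame: x ahead of the robot, y to its left, z up, the work surface at z = 0. Lengths are in m, angles in rad, forces in N, time in s.
With the tool pointing down it reaches from about 0.4 to 0.825 m from the base axis. Payload 7 kg.
Tool frame: the origin (TCP) lies at the centre of the arm's flange, where the gripper is bolted on; the fingertips stand 178 mm ahead of it and the grasp point (between the pads) lies ahead of it (tcp_to_grasp is the z of the grasp point in the tool frame, in m); z points along the fingers, x is the direction in which the jaws open and shut, and the axes are right-handed (so a half turn about z gives the same grasp; the last joint's range is limited). The gripper opens to 88 mm and grips with 3 to 60 N. Pads are 19 mm wide; open, the fingers measure 130 mm over their backs; the gripper's body (78 mm by 193 mm) begins 47 mm behind the grasp point.
Start: joints at [-0.981, 0.359, 0.012, 0, -1.224, -0.288], TCP at [0.201, -0.644, 0.405] pointing down, gripper open.
Joint ranges: [-3.07, 3.07], [-1.43, 2.12], [-1.02, 1.25], [-3.03, 1.67], [-3.05, -0], [-3.03, 3.03]. Speed limits (rad/s): [2.39, 2.39, 3.01, 3.14, 3.14, 3.14].

## Interface

Orientations are given as [roll, pitch, yaw] about the fixed x, y, z axes, in that order (R = Rz(yaw) Ry(pitch) Rx(roll)).
In Python, from station import get_state, grab_frame, job_done, tcp_to_grasp gives the robot as it stands.
- The arm moves only by the tool drive_tool, never from a script. Its argument "moves" is a list of rows, each a list of 7 numbers: the shift along the tool's x, y, z in mm, then the turn, a rotation vector about the tool's x, y, z in degrees, then the closure, from -1 (fully open) to 1 (shut), so that 0 is half open. In form: [[dx, dy, dz, ax, ay, az, claw], ...]. A call has 1 to 12 rows; each row is the pose to reach, as a shift and turn from the pose commanded when the call began, along the tool's axes at that moment; what a row does not reach only later rows make up. A row lasts 1/8 s, in which the tool goes at most 62.5 mm and 10.7 degrees, less where a joint would pass 70% of its speed; a pose out of reach is approached as far as the arm can. A call with a gripper value outside its range is refused whole. The fingers move at their own pace and stop on an object; "grip_force" is the grip in N (left out, the last holds). Time passes only in rows, so rows that repeat a pose let the fingers close. It gives the time, the measured TCP pose, the force and the opening at its end, in the units of the state.
- get_state(): the state, without advancing time (a new reading comes with each control period).
- grab_frame(name): name is "scene" or "top" or "wrist"; returns a dict with "img" (420x560x3 uint8, red, green, blue), "range_z" (420x560 float32, m along the optical axis (not along the pixel's ray), 0 where there is no reading), "fovy" (degrees; the focal length in pixels is half the picture's height over the tangent of half this angle, whatever the lens; pixels are square), "cx", "cy" (the principal point, pixels), "rvec" (rotation vector, rad) and "tvec" (3), from world to camera coordinates, as OpenCV has them. Camera axes: x right, y down, z forward; pixel columns grow to the right and rows downward; lengths in m; the calibration is good to about 2 mm. The wrist camera is an equidistant fisheye: a pixel r from the principal point sees the ray r / f radians off the axis. A picture is of the moment at which its call begins.
- job_done(): hands the job in, once; it reports no verdict.
The state is a dict: "t": time; "q": joint angles; "qd": joint speeds; "joint_efforts": joint torques, N m; "eef_pos": TCP position; "ee_rot": TCP orientation; "force": force on the tool from outside, world axes, zero at the start; "moment": the same for the moment, N m; "width": finger opening in m.
Only numpy, scipy, OpenCV 4.12 (cv2) and the standard library are available. Lean on these libraries where they do the work, as an engineer would, in place of code of your own. Each camera call takes 0.05 s, during which the arm holds its last target. There are 200 camera calls.

## Working session

There is one attempt and no reset: what is moved stays moved. The work goes in short steps, Python scripts to look and compute and a tool call to move; the robot and the scene stay as the last step left them, time stands still between calls to the robot, and variables do not carry over. Pictures are saved under pics/ and viewed, about 8 in all and at most 12, crops included, and the job is handed in when it is done.

Besides the shell and the picture viewer there is one more tool, called after "Request:" as name(argument=value, ...) on one line, values as JSON. drive_tool: Moves the arm, as the interface text tells. Its arguments: {"type":"object","properties":{"moves":{"type":"array"},"grip_force":{"type":"number"}},"required":["moves"]}

```bash
mkdir -p pics; ls
cat > h.py <<'E'
import numpy as np, cv2
from station import get_state, grab_frame, job_done, tcp_to_grasp
from scipy.spatial.transform import Rotation as Ro
def cam(f):
    R,_=cv2.Rodrigues(np.array(f["rvec"],float)); return R,np.array(f["tvec"],float).ravel(),210/np.tan(np.radians(f["fovy"])/2)
def cloud(f):
    R,t,F=cam(f); v,u=np.mgrid[0:420,0:560]; z=f["range_z"]
    p=np.stack([(u-f["cx"])/F*z,(v-f["cy"])/F*z,z],-1)
    return (p-t)@R
def ray(f,u,v):
    R,t,F=cam(f); d=R.T@np.array([(u-f["cx"])/F,(v-f["cy"])/F,1]); return -R.T@t,d
def plane(f,u,v,h):
    o,d=ray(f,u,v); return o+d*(h-o[2])/d[2]
E
python3 - <<'E'
from h import *
print(get_state(),tcp_to_grasp)
a=grab_frame("scene");b=grab_frame("top")
np.savez("f0.npz",a=a["img"])
import pickle;pickle.dump((a,b),open("f0.pkl","wb"))
for n,f in(("s",a),("t",b)):
    cv2.imwrite(f"pics/{n}0.png",cv2.resize(f["img"][:,:,::-1],(800,600)))
    R,t,F=cam(f);print(n,-R.T@t,R[2],F,(f["range_z"]>0).mean())
E
```

```text
pics
{'t': 0.0, 'q': array([-9.80882033e-01,  3.59388414e-01,  1.10716685e-02, -3.55476737e-04,
       -1.22409037e+00, -2.88049312e-01]), 'qd': array([ 0.00115248, -0.00196258,  0.0002652 , -0.00265054, -0.00066321,
       -0.00065624]), 'joint_efforts': array([-1.25665880e-03, -5.82719100e+01,  2.93058980e+01,  6.99707687e+00,
        7.01944882e-03, -2.02169063e-04]), 'eef_pos': array([ 0.20059073, -0.64430751,  0.40372607]), 'ee_rot': array([-3.14145542e+00, -1.63936190e-03,  1.87254014e+00]), 'force': array([-0.15024287,  0.67173715,  0.33994767]), 'moment': array([-0.02255198, -0.01875025, -0.02402038]), 'width': 0.08721073866615284} 0.1593
s [0.1552642  0.59215614 1.02811693] [ 0.31600015 -0.55413714 -0.77011423] 487.40519159705644 0.9958971088435374
t [ 0.42324479 -0.09202436  1.07248462] [ 0.09114955 -0.01076899 -0.99577899] 489.79088290001613 0.9958715986394557
```

View pics/s0.png

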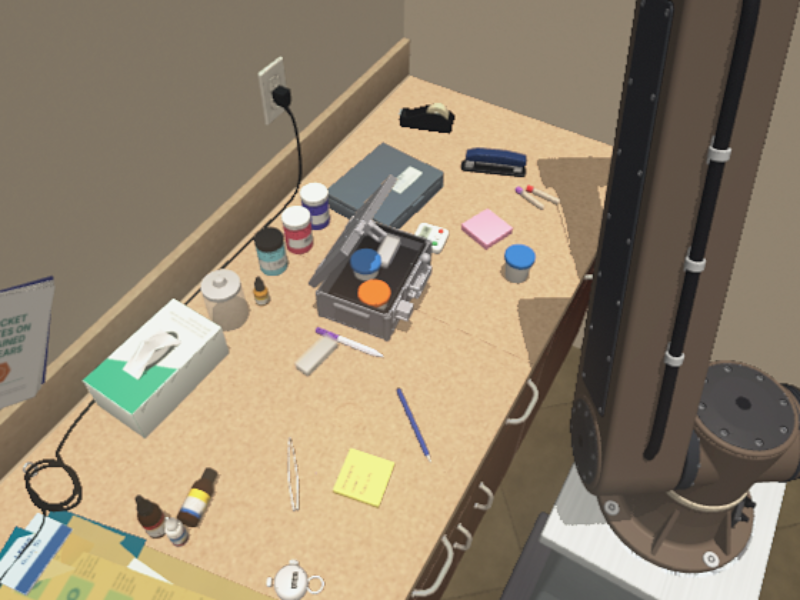

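View pics/t0.png

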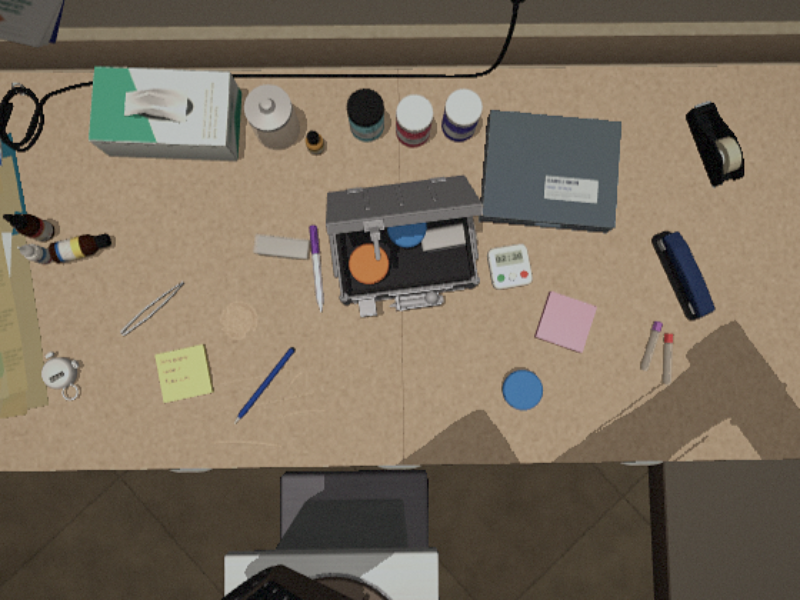

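Run:
```python
from h import *
import pickle
a,b=pickle.load(open("f0.pkl","rb"))
crop=b["img"][115:230,220:345,::-1]
c1=cv2.resize(crop,None,fx=5,fy=5,interpolation=cv2.INTER_CUBIC)
cv2.imwrite("pics/t1.png",c1)
P=cloud(b)
for k in [(368,307),(440,298),(410,290),(345,300),(478,285),(523,390),(317,280),(510,267),(282,247),(600,400),(370,265)]:
    u,v=int(k[0]*.7),int(k[1]*.7); print(k,P[v,u].round(4))
Q=P[115:230,220:345].reshape(-1,3)
# shell rim
m=(Q[:,2]>.067)&(Q[:,2]<.077)&(Q[:,0]<.62); S=Q[m]
r=cv2.minAreaRect((S[:,:2]*1000).astype(np.float32));print(len(S),r)
# orthographic height map 1 mm x4
H=np.zeros((200,260),np.float32)
for M in (P,cloud(a)):
    pass
np.save("Q.npy",Q)
x0,y0=Q[:,0].min(),Q[:,1].min();print(Q.min(0),Q.max(0))
```

```text
(368, 307) [ 0.5121 -0.0606  0.0681]
(440, 298) [ 0.5239 -0.1664  0.0602]
(410, 290) [ 0.5338 -0.1226  0.0703]
(345, 300) [ 0.521  -0.0276  0.0657]
(478, 285) [ 0.5494 -0.2289 -0.0019]
(523, 390) [ 0.3881 -0.2834  0.0583]
(317, 280) [0.5578 0.0195 0.009 ]
(510, 267) [ 0.5753 -0.2777  0.0149]
(282, 247) [0.61   0.0706 0.0176]
(600, 400) [ 3.692e-01 -4.117e-01  1.000e-04]
(370, 265) [ 0.5723 -0.0653  0.0676]
1280 ((561.0631103515625, -117.91596984863281), (119.05950164794922, 207.73757934570312), 2.396253824234009)
[ 0.42324479 -0.25343636 -0.0073939 ] [0.7423657  0.02319058 1.07248462]
```

View pics/t1.png

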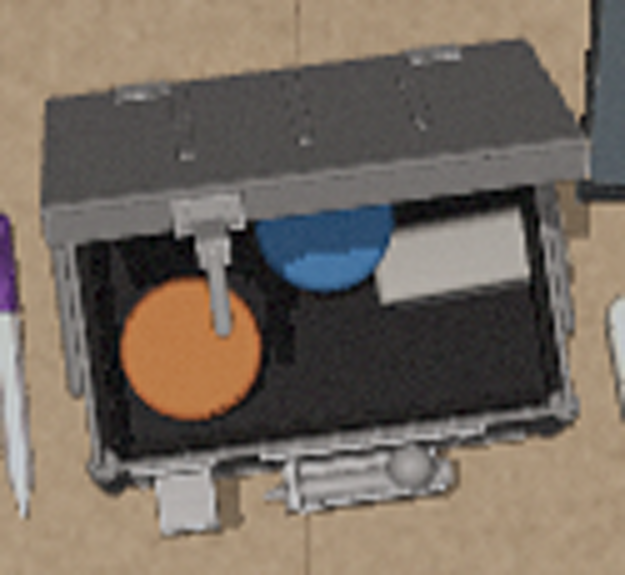

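Run:
```python
from h import *
import pickle
a,b=pickle.load(open("f0.pkl","rb"))
print("knob ray@.102",plane(b,301.6,208,.102).round(4),"keeper@.07 ctr", plane(b,220+188/5,115+500/5,.07).round(4))
P=cloud(b)
print("knob cloud",P[205:212,298:306,2].max().round(4))
def fl(q):
    vx,vy,x,y=cv2.fitLine((q*1000).astype(np.float32),cv2.DIST_HUBER,0,1e-3,1e-3).ravel();return vx,vy,x,y
for n,f in(("top",b),("scene",a)):
    C=cloud(f).reshape(-1,3); m=(C[:,2]>.064)&(C[:,2]<.080)&(abs(C[:,0]-.58)<.1)&(abs(C[:,1]+.11)<.13);S=C[m]
    # rotate by guess 6.7deg
    th=np.radians(6.7);c,s=np.cos(th),np.sin(th)
    xc=S[:,0]*c+S[:,1]*s; yc=-S[:,0]*s+S[:,1]*c
    print(n,len(S))
    for lo in np.arange(yc.min(),yc.max(),.008):
        k=(yc>=lo)&(yc<lo+.008)
        if k.sum()>3: print(f"{lo:.3f}",k.sum(),np.sort(xc[k])[:6].round(3),xc[k].max().round(3))
# lid plane from top
C=P.reshape(-1,3);m=(abs(C[:,1]+.11)<.07)&(C[:,0]>.6)&(C[:,0]<.72)&(C[:,2]>.1)
S=C[m];o=S.mean(0);n=np.linalg.svd(S-o)[2][2]
for _ in range(5):
    k=abs((S-o)@n)<.003;o=S[k].mean(0);n=np.linalg.svd(S[k]-o)[2][2]
n*=-np.sign(n[2]) if n[2]<0 else 1
print("lid n",n,o,k.sum(),len(S),"angle",np.arccos(abs(n[2])),"yaw",np.degrees(np.arctan2(n[1],n[0])))
print("lid top z",S[k][:,2].max(),S[k][:,2].min())
```

```text
knob ray@.102 [ 0.5199 -0.1506  0.102 ] keeper@.07 ctr [ 0.5098 -0.0618  0.07  ]
knob cloud 0.114
top 2051
-0.285 131 [0.512 0.513 0.514 0.514 0.514 0.516] 0.612
-0.277 126 [0.513 0.515 0.515 0.515 0.516 0.517] 0.611
-0.269 18 [0.515 0.515 0.515 0.516 0.516 0.517] 0.525
-0.261 19 [0.515 0.515 0.515 0.516 0.516 0.517] 0.524
-0.253 20 [0.515 0.515 0.516 0.516 0.517 0.517] 0.526
-0.245 24 [0.511 0.512 0.512 0.513 0.514 0.514] 0.525
-0.237 24 [0.511 0.511 0.512 0.513 0.513 0.513] 0.525
-0.229 31 [0.49  0.492 0.492 0.499 0.511 0.512] 0.525
-0.221 55 [0.49  0.491 0.491 0.491 0.492 0.493] 0.612
-0.213 71 [0.49  0.491 0.492 0.492 0.493 0.512] 0.613
-0.205 84 [0.49  0.491 0.491 0.492 0.493 0.493] 0.612
-0.197 87 [0.49  0.491 0.492 0.492 0.492 0.512] 0.612
-0.189 89 [0.49  0.49  0.491 0.491 0.492 0.493] 0.612
-0.181 81 [0.49  0.491 0.492 0.492 0.512 0.512] 0.612
-0.173 66 [0.496 0.51  0.511 0.511 0.511 0.512] 0.612
-0.165 54 [0.491 0.492 0.492 0.493 0.493 0.495] 0.611
-0.157 74 [0.511 0.511 0.512 0.513 0.513 0.513] 0.58
-0.149 77 [0.515 0.515 0.515 0.515 0.516 0.517] 0.58
-0.141 103 [0.512 0.5
[... 1358 characters left out ...]
517 0.517 0.518 0.519 0.519] 0.652
-0.145 61 [0.514 0.515 0.518 0.518 0.52  0.521] 0.652
-0.137 91 [0.488 0.489 0.49  0.491 0.493 0.494] 0.653
-0.129 104 [0.488 0.489 0.489 0.49  0.491 0.492] 0.653
-0.121 97 [0.489 0.489 0.489 0.49  0.491 0.492] 0.655
-0.113 72 [0.487 0.49  0.492 0.495 0.498 0.501] 0.654
-0.105 35 [0.511 0.511 0.511 0.512 0.513 0.513] 0.655
-0.097 126 [0.513 0.514 0.514 0.515 0.516 0.518] 0.655
-0.089 167 [0.513 0.514 0.515 0.515 0.515 0.516] 0.656
-0.081 4 [0.56  0.562 0.61  0.615] 0.615
lid n [-0.84823322 -0.10094933 -0.5199131 ] [ 0.64303224 -0.10929935  0.1601986 ] 1600 2023 angle 1.0240471063484873 yaw -173.2130779992472
lid top z 0.21190281234494981 0.10002427456302523
```

The pictures show the case open, lid at about 1.02 rad and yawed about 6.75°. In the top crop the knob is at (408,465) and the keeper at (188,500). I place the case origin at about (0.603, -0.117). First move: over the lid's back side, turned so that tool x is case y and tool y is case x.

Request:
drive_tool(moves=[[0, 0, -26, 0, 0, 0, 1], [309, 588, -26, 0, 0, 10.5, 1], [309, 588, -26, 0, 0, 10.5, 1], [309, 588, -26, 0, 0, 10.5, 1], [309, 588, -26, 0, 0, 10.5, 1], [309, 588, -26, 0, 0, 10.5, 1], [309, 588, -26, 0, 0, 10.5, 1], [309, 588, -26, 0, 0, 10.5, 1], [309, 588, -26, 0, 0, 10.5, 1], [309, 588, -26, 0, 0, 10.5, 1], [309, 588, -26, 0, 0, 10.5, 1], [309, 588, -26, 0, 0, 10.5, 1]], grip_force=10)

```text
t: 1.6
eef_pos: [0.6718, -0.1723, 0.4297]
ee_rot: [-3.14, -0.0, 1.691]
force: [0.3, -0.7, -0.2]
width: 0.0002
```

Request:
drive_tool(moves=[[-2, -6, 30, 0, 0, 0, 1], [-2, -10, 59, 0, 0, 0, 1], [-2, -14, 60, 0, 0, 0, 1], [-2, -20, 61, 0, 0, 0, 1], [-2, -31, 66, 0, 0, 0, 1], [-2, -37, 69, 0, 0, 0, 1], [-2, -42, 72, 0, 0, 0, 1], [-2, -47, 75, 0, 0, 0, 1], [-2, -53, 79, 0, 0, 0, 1]])

```text
t: 2.72
eef_pos: [0.6175, -0.1831, 0.3517]
ee_rot: [3.141, 0.0, 1.689]
force: [-0.1, -1.9, 3.1]
width: 0.0009
```

Request:
drive_tool(moves=[[0, -5, 4, 0, 0, 0, 1], [0, -10, 8, 0, 0, 0, 1], [0, -14, 12, 0, 0, 0, 1], [0, -18, 17, 0, 0, 0, 1], [0, -22, 21, 0, 0, 0, 1], [0, -26, 26, 0, 0, 0, 1], [0, -30, 31, 0, 0, 0, 1], [0, -33, 37, 0, 0, 0, 1], [0, -36, 42, 0, 0, 0, 1], [0, -39, 48, 0, 0, 0, 1], [0, -42, 54, 0, 0, 0, 1], [0, -44, 59, 0, 0, 0, 1]])

```text
t: 4.22
eef_pos: [0.5739, -0.1881, 0.2922]
ee_rot: [-3.142, -0.0, 1.689]
force: [1.2, 0.7, 0.8]
width: 0.0003
```

Run:
```python
from h import *
f=grab_frame("scene");g=grab_frame("top")
import numpy as np
A=cv2.resize(f["img"][130:260,200:350,::-1],(450,390),interpolation=cv2.INTER_CUBIC)
cv2.imwrite("pics/s2.png",A)
C=cloud(f)
m=(abs(C[...,1]+.09)<.04)&(C[...,0]>.55)&(C[...,0]<.65)&(C[...,2]>.08)&(C[...,2]<.16)
S=C[m];o=S.mean(0)
for _ in range(6):
    k=abs((S-o)@np.linalg.svd(S-o,full_matrices=False)[2][2])<.003;S2=S[k];o=S2.mean(0);n=np.linalg.svd(S2-o,full_matrices=False)[2][2]
print(n,np.arccos(abs(n[2])),len(S),k.sum())
```

```text
[-0.19019796 -0.02324099 -0.98147063] 0.19280498114709518 872 806
```

Request:
drive_tool(moves=[[0, -1, 4, 0, 0, 0, 1], [0, -2, 8, 0, 0, 0, 1], [0, -3, 12, 0, 0, 0, 1], [0, -4, 15, 0, 0, 0, 1], [0, -4, 18, 0, 0, 0, 1], [0, -5, 20, 0, 0, 0, 1], [0, -5, 21, 0, 0, 0, 1], [0, -5, 21, 0, 0, 0, 1]])

```text
t: 5.32
eef_pos: [0.5693, -0.1887, 0.2718]
ee_rot: [3.141, 0.0, 1.689]
force: [0.7, -0.7, 1.6]
width: 0.0008
```

Request:
drive_tool(moves=[[0, 0, 1, 0, 0, 0, 1], [0, 0, 1.5, 0, 0, 0, 1], [0, 0, 2, 0, 0, 0, 1], [0, 0, 2, 0, 0, 0, 1]])

```text
t: 5.82
eef_pos: [0.5692, -0.1887, 0.2707]
ee_rot: [3.141, 0.0, 1.69]
force: [-3.1, 1.5, 9.4]
width: 0.0005
```

Request:
drive_tool(moves=[[0, 0, -2, 0, 0, 0, 1], [0, 0, -5, 0, 0, 0, 1], [0, 0, -30, 0, 0, 0, 1], [0, 0, -60, 0, 0, 0, 0], [0, 40, -110, 0, 0, 0, 0], [0, 90, -130, 0, 0, 0, 0], [0, 90, -130, 0, 0, 0, 0]])

```text
t: 6.7
eef_pos: [0.6613, -0.1776, 0.4006]
ee_rot: [3.139, 0.001, 1.69]
force: [-1.5, -0.1, -1.2]
width: 0.035
```

Run:
```python
from h import *
f=grab_frame("scene");g=grab_frame("top");s=get_state()
print(s['eef_pos'],s['width'],s['force'])
A=cv2.resize(f["img"][130:260,200:350,::-1],(390,338),interpolation=cv2.INTER_CUBIC)
B=cv2.resize(g["img"][170:235,220:345,::-1],(390,203),interpolation=cv2.INTER_CUBIC)
cv2.imwrite("pics/s3.png",np.vstack([A,B]))
C=cloud(f)
m=(abs(C[...,1]+.11)<.07)&(C[...,0]>.56)&(C[...,0]<.65)&(C[...,2]>.08)&(C[...,2]<.12)
S=C[m];o=S.mean(0);n=np.linalg.svd(S-o,full_matrices=False)[2][2]
print("lid",np.arccos(abs(n[2])),len(S),o)
D=np.array([.6029,-.1169,0]);th=np.radians(6.75);Rm=np.array([[np.cos(th),-np.sin(th),0],[np.sin(th),np.cos(th),0],[0,0,1]])
for nme,h in(("scene",f),("top",g)):
    K=(cloud(h)-D)@Rm
    m=(K[...,0]<-.076)&(K[...,0]>-.1)&(abs(K[...,1]+.015)<.04)&(K[...,2]>.090)&(K[...,2]<.116)
    v,u=np.nonzero(m); Q=K[m]; print(nme,len(Q),Q.min(0).round(4),Q.max(0).round(4),Q.mean(0).round(4),u.mean(),v.mean())
    M=np.c_[2*Q,np.ones(len(Q))];x=np.linalg.lstsq(M,(Q**2).sum(1),rcond=None)[0];print("sphere",x[:3].round(4),np.sqrt(x[3]+x[:3]@x[:3]).round(4))
    kk=(plane(h,u.mean(),v.mean(),.104)-D)@Rm;print("ray",kk.round(4))
```

```text
[ 0.65859012 -0.17789386  0.39860873] 0.040958260387633325 [-0.53443151 -0.8203198  -0.82607896]
lid 0.019744857557665387 1424 [ 0.60461362 -0.10771786  0.09363313]
scene 44 [-0.0949 -0.0321  0.091 ] [-0.0781 -0.0167  0.1137] [-0.0869 -0.023   0.1071] 297.77272727272725 180.27272727272728
sphere [-0.0861 -0.0257  0.1034] 0.0093
ray [-0.086  -0.0256  0.104 ]
top 64 [-0.0948 -0.031   0.0993] [-0.0783 -0.0144  0.1139] [-0.0868 -0.0226  0.1073] 301.234375 208.046875
sphere [-0.0865 -0.0229  0.1037] 0.0079
ray [-0.0865 -0.0228  0.104 ]
```

View pics/s3.png

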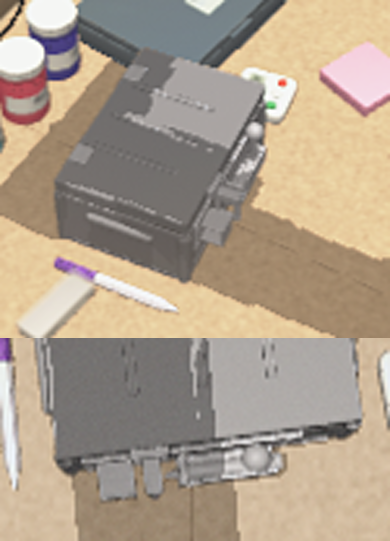

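Lid is down on its seal; knob visible at about (255,131) upper view and (257,458) lower view, case coordinates about (-86.5, -24). Going over the knob, open.

Request:
drive_tool(moves=[[44, -135, 0, 0, 0, 0, -1], [44, -135, 0, 0, 0, 0, -1], [44, -135, 40, 0, 0, 0, -1], [44, -135, 80, 0, 0, 0, -1], [44, -135, 80, 0, 0, 0, -1], [44, -135, 80, 0, 0, 0, -1]])

```text
t: 7.55
eef_pos: [0.5196, -0.1506, 0.3208]
ee_rot: [3.141, 0.001, 1.69]
force: [0.1, -0.5, -0.6]
width: 0.0871
```

```bash
cat >> h.py <<'E'
D=np.array([.6029,-.1169,0]);th=np.radians(6.75);Rm=np.array([[np.cos(th),-np.sin(th),0],[np.sin(th),np.cos(th),0],[0,0,1]])
def tip():
    s=get_state(); R=Ro.from_euler('xyz',s['ee_rot']).as_matrix(); p=s['eef_pos']+R@[0,0,.178]
    print("tip case mm",((p-D)@Rm*1000).round(1),"F case",(s['force']@Rm).round(1),"yaw",np.degrees(s['ee_rot'][2]).round(2),"w",(s['width']*1000).round(1),"t",s['t'])
E
python3 -c "
from h import *
tip()"
```

```text
Traceback (most recent call last):
  File "h.py", line 17, in tip
    print("tip case mm",((p-D)@Rm*1000).round(1),"F case",(s['force']@Rm).round(1),"yaw",np.degrees(s['ee_rot'][2]).round(2),"w",(s['width']*1000).round(1),"t",s['t'])
                                                                                                                                 ^^^^^^^^^^^^^^^^^^^^^^^
AttributeError: 'float' object has no attribute 'round'
```

Request:
drive_tool(moves=[[1, -1, 30, 0, 0, 0, -1], [1, -1, 52, 0, 0, 0, -1], [1, -1, 52, 0, 0, 0, 0.4], [1, -1, 52, 0, 0, 0, 0.6], [1, -1, 52, 0, 0, 0, 0.75], [1, -1, 52, 0, 0, 0, 1], [1, -1, 52, 0, 0, 0, 1]], grip_force=8)

```text
t: 8.43
eef_pos: [0.5182, -0.1495, 0.268]
ee_rot: [3.141, 0.0, 1.689]
force: [0.0, -0.0, 0.2]
width: 0.0432
```

```bash
sed -i "s/(s\['width'\]\*1000).round(1)/round(s['width']*1000,1)/" h.py
python3 -c "
from h import *
tip()"
```

```text
tip case mm [-87.8 -22.4  90. ] F case [ 0.  -0.   0.2] yaw 96.79 w 43.2 t 8.425
```

Request:
drive_tool(moves=[[0, 0, 0, 0, 0, 0, 1], [0, 0, 0, 0, 0, 0, 1], [0, 0, 0, 0, 0, 0, 1], [0, 0, 0, 0, 0, 0, 1], [0, 0, 0, 0, 0, 0, 1], [0, 0, 0, 0, 0, 0, 1]])

```text
t: 9.18
eef_pos: [0.5181, -0.1495, 0.2677]
ee_rot: [-3.142, 0.0, 1.689]
force: [-0.2, -2.2, -0.1]
width: 0.0172
```

Request:
drive_tool(moves=[[2, 0, 0, 0, 0, 0, 1], [4, 0, 0, 0, 0, 0, 1], [6, 0, 0, 0, 0, 0, 1], [8, 0, 0, 0, 0, 0, 1], [10, 0, 0, 0, 0, 0, 1], [12, 0, 0, 0, 0, 0, 1], [13, 0, 0, 0, 0, 0, 1]])

```text
t: 10.05
eef_pos: [0.5166, -0.1364, 0.2677]
ee_rot: [-3.142, -0.0, 1.689]
force: [-0.2, -1.9, 0.1]
width: 0.0169
```

```bash
python3 -c "
from h import *
tip()"
```

```text
tip case mm [-88.   -9.2  89.7] F case [-0.4 -1.9  0.1] yaw 96.8 w 16.9 t 10.05
```

Request:
drive_tool(moves=[[1.5, 0, 0, 0, 0, 0, 1], [3, 0, 0, 0, 0, 0, 1], [4.5, 0, 0, 0, 0, 0, 1], [6, 0, 0, 0, 0, 0, 1], [7, 0, 0, 0, 0, 0, 1], [8, 0, 0, 0, 0, 0, 1]])

```text
t: 10.8
eef_pos: [0.5157, -0.1292, 0.2678]
ee_rot: [-3.141, 0.001, 1.69]
force: [1.5, -9.8, -1.6]
width: 0.0168
```

Request:
drive_tool(moves=[[1, 0, 0, 0, 0, 0, 1], [2, 0, 0, 0, 0, 0, 1], [3, 0, 0, 0, 0, 0, 1], [4, 0, 0, 0, 0, 0, 1]])

```text
t: 11.3
eef_pos: [0.5153, -0.1258, 0.2678]
ee_rot: [-3.141, 0.002, 1.689]
force: [2.3, -13.2, -2.3]
width: 0.0177
```

```bash
python3 -c "
from h import *
tip()"
```

```text
tip case mm [-88.1   1.1  89.8] F case [  0.8 -13.4  -2.3] yaw 96.8 w 17.7 t 11.3
```

```bash
cat >> h.py <<'E'
def look():
    for n in("scene","top"):
        h=grab_frame(n); K=(cloud(h)-D)@Rm
        m=(abs(K[...,0])<.055)&(K[...,1]>.0)&(K[...,1]<.09)&(K[...,2]>.082)&(K[...,2]<.105); S=K[m]
        A=np.c_[S[:,:2],np.ones(len(S))];c=np.linalg.lstsq(A,S[:,2],rcond=None)[0]
        print(n,"lid ang",-c[0].round(4),"z@0",c[2].round(4),len(S))
    return h
E
python3 - <<'E'
from h import *
tip();look();f=grab_frame("scene");h=grab_frame("top")
A=cv2.resize(f["img"][170:240,260:320,::-1],None,fx=6,fy=6,interpolation=cv2.INTER_CUBIC)
B=cv2.resize(h["img"][180:235,235:320,::-1],None,fx=5,fy=5,interpolation=cv2.INTER_CUBIC)
W=np.zeros((420,800,3),np.uint8);W[:,:360]=A;W[:275,370:795]=B;cv2.imwrite("pics/s4.png",W);tip()
E
```

```text
tip case mm [-88.1   1.1  89.8] F case [  0.8 -13.4  -2.3] yaw 96.8 w 17.7 t 11.3
scene lid ang 0.0153 z@0 0.0933 1024
top lid ang 0.019 z@0 0.0917 239
tip case mm [-88.1   1.3  89.8] F case [  0.7 -11.8  -1.8] yaw 96.79 w 16.8 t 11.5
```

View pics/s4.png

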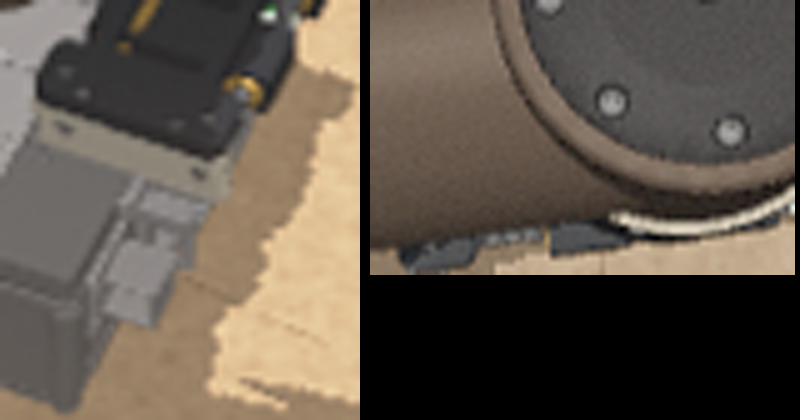

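Request:
drive_tool(moves=[[0.5, 0, 0, 0, 0, 0, 1], [1, 0, 0, 0, 0, 0, 1], [1, 0, 0, 0, 0, 0, 1]])

```text
t: 11.88
eef_pos: [0.5152, -0.1248, 0.2679]
ee_rot: [-3.141, 0.002, 1.689]
force: [2.3, -13.2, -1.1]
width: 0.0172
```

```bash
python3 -c "
from h import *
tip()"
```

```text
tip case mm [-88.1   2.1  89.9] F case [  0.7 -13.4  -1.1] yaw 96.8 w 17.2 t 11.875
```

Request:
drive_tool(moves=[[0.5, 0, 0, 0, 0, 0, 1], [1, 0, 0, 0, 0, 0, 1], [1, 0, 0, 0, 0, 0, 1]])

```text
t: 12.25
eef_pos: [0.515, -0.1233, 0.2679]
ee_rot: [-3.142, 0.001, 1.689]
force: [1.2, -7.7, 1.1]
width: 0.017
```

```bash
python3 -c "
from h import *
tip();look();tip()"
```

```text
tip case mm [-88.    3.8  89.9] F case [ 0.3 -7.8  1.1] yaw 96.79 w 17.0 t 12.25
scene lid ang 0.0147 z@0 0.0933 1000
top lid ang -0.0076 z@0 0.0899 231
tip case mm [-88.    3.9  89.9] F case [-0.2 -7.9 -0.5] yaw 96.79 w 17.0 t 12.35
```

Request:
drive_tool(moves=[[0.5, 0, 0, 0, 0, 0, 1], [1, 0, 0, 0, 0, 0, 1], [1, 0, 0, 0, 0, 0, 1]])

```text
t: 12.72
eef_pos: [0.5149, -0.1225, 0.2679]
ee_rot: [-3.141, 0.001, 1.689]
force: [1.4, -10.3, 0.1]
width: 0.0169
```

Request:
drive_tool(moves=[[0.3, 0, 0, 0, 0, 0, 1], [0.6, 0, 0, 0, 0, 0, 1], [0.6, 0, 0, 0, 0, 0, 1]])

```text
t: 13.1
eef_pos: [0.5149, -0.1221, 0.2679]
ee_rot: [-3.141, 0.002, 1.69]
force: [1.3, -11.5, -0.6]
width: 0.0167
```

Request:
drive_tool(moves=[[0.3, 0, 0, 0, 0, 0, 1], [0.6, 0, 0, 0, 0, 0, 1], [0.6, 0, 0, 0, 0, 0, 1]])

```text
t: 13.48
eef_pos: [0.5147, -0.1213, 0.2679]
ee_rot: [-3.141, 0.001, 1.689]
force: [0.9, -9.5, 0.0]
width: 0.0168
```

Request:
drive_tool(moves=[[0.5, 0, 0, 0, 0, 0, 1], [1, 0, 0, 0, 0, 0, 1], [1, 0, 0, 0, 0, 0, 1]])

```text
t: 13.85
eef_pos: [0.5146, -0.1203, 0.2679]
ee_rot: [-3.141, 0.001, 1.689]
force: [0.5, -8.3, 0.2]
width: 0.0168
```

Request:
drive_tool(moves=[[0.4, 0, 0, 0, 0, 0, 1], [0.8, 0, 0, 0, 0, 0, 1], [0.8, 0, 0, 0, 0, 0, 1]])

```text
t: 14.22
eef_pos: [0.5146, -0.1195, 0.2679]
ee_rot: [-3.141, 0.001, 1.689]
force: [2.0, -10.2, 0.4]
width: 0.0168
```

Request:
drive_tool(moves=[[0.5, 0, 0, 0, 0, 0, 1], [1, 0, 0, 0, 0, 0, 1], [1, 0, 0, 0, 0, 0, 1]])

```text
t: 14.6
eef_pos: [0.5144, -0.1185, 0.2679]
ee_rot: [-3.141, 0.001, 1.689]
force: [1.3, -10.3, -0.4]
width: 0.0171
```

Request:
drive_tool(moves=[[0.4, 0, 0, 0, 0, 0, 1], [0.8, 0, 0, 0, 0, 0, 1], [0.8, 0, 0, 0, 0, 0, 1]])

```text
t: 14.98
eef_pos: [0.5144, -0.1177, 0.2679]
ee_rot: [-3.141, 0.001, 1.689]
force: [1.9, -10.3, 0.0]
width: 0.017
```

Request:
drive_tool(moves=[[0.5, 0, 0, 0, 0, 0, 1], [1, 0, 0, 0, 0, 0, 1], [1, 0, 0, 0, 0, 0, 1]])

```text
t: 15.35
eef_pos: [0.5142, -0.1167, 0.2679]
ee_rot: [-3.141, 0.001, 1.689]
force: [1.8, -9.1, -0.3]
width: 0.0169
```

Request:
drive_tool(moves=[[0.5, 0, 0, 0, 0, 0, 1], [1, 0, 0, 0, 0, 0, 1], [1, 0, 0, 0, 0, 0, 1]])

```text
t: 15.72
eef_pos: [0.5141, -0.1158, 0.2679]
ee_rot: [-3.141, 0.002, 1.689]
force: [1.7, -9.9, -0.3]
width: 0.0169
```

Request:
drive_tool(moves=[[0.5, 0, 0, 0, 0, 0, 1], [1, 0, 0, 0, 0, 0, 1], [1, 0, 0, 0, 0, 0, 1]])

```text
t: 16.1
eef_pos: [0.514, -0.1147, 0.2679]
ee_rot: [-3.141, 0.001, 1.689]
force: [0.9, -8.9, 0.8]
width: 0.017
```

Request:
drive_tool(moves=[[0.5, 0, 0, 0, 0, 0, 1], [1, 0, 0, 0, 0, 0, 1], [1, 0, 0, 0, 0, 0, 1]])

```text
t: 16.48
eef_pos: [0.5139, -0.1137, 0.2679]
ee_rot: [-3.141, 0.001, 1.689]
force: [1.5, -9.9, -0.1]
width: 0.017
```

Request:
drive_tool(moves=[[0.5, 0, 0, 0, 0, 0, 1], [1, 0, 0, 0, 0, 0, 1], [1, 0, 0, 0, 0, 0, 1]])

```text
t: 16.85
eef_pos: [0.5137, -0.1127, 0.2679]
ee_rot: [-3.141, 0.001, 1.689]
force: [1.5, -9.0, -0.8]
width: 0.0169
```

Request:
drive_tool(moves=[[0.5, 0, 0, 0, 0, 0, 1], [1, 0, 0, 0, 0, 0, 1], [1, 0, 0, 0, 0, 0, 1]])

```text
t: 17.23
eef_pos: [0.5136, -0.1118, 0.2679]
ee_rot: [-3.141, 0.001, 1.689]
force: [1.6, -9.8, 0.4]
width: 0.0171
```

Request:
drive_tool(moves=[[0.5, 0, 0, 0, 0, 0, 1], [1, 0, 0, 0, 0, 0, 1], [1, 0, 0, 0, 0, 0, 1]])

```text
t: 17.6
eef_pos: [0.5135, -0.1108, 0.2679]
ee_rot: [-3.141, 0.001, 1.689]
force: [1.3, -9.7, -0.5]
width: 0.0167
```

Request:
drive_tool(moves=[[0.5, 0, 0, 0, 0, 0, 1], [1, 0, 0, 0, 0, 0, 1], [1, 0, 0, 0, 0, 0, 1]])

```text
t: 17.98
eef_pos: [0.5134, -0.1098, 0.2679]
ee_rot: [-3.142, 0.001, 1.689]
force: [1.3, -10.5, 0.3]
width: 0.0168
```

Request:
drive_tool(moves=[[0.5, 0, 0, 0, 0, 0, 1], [1, 0, 0, 0, 0, 0, 1], [1, 0, 0, 0, 0, 0, 1]])

```text
t: 18.35
eef_pos: [0.5133, -0.1091, 0.2679]
ee_rot: [-3.141, 0.002, 1.69]
force: [1.3, -12.8, -1.3]
width: 0.017
```

Request:
drive_tool(moves=[[0.25, 0, 0, 0, 0, 0, 1], [0.5, 0, 0, 0, 0, 0, 1], [0.5, 0, 0, 0, 0, 0, 1]])

```text
t: 18.73
eef_pos: [0.5133, -0.1088, 0.2679]
ee_rot: [-3.141, 0.002, 1.69]
force: [2.7, -13.9, -1.2]
width: 0.0174
```

Request:
drive_tool(moves=[[0.25, 0, 0, 0, 0, 0, 1], [0.5, 0, 0, 0, 0, 0, 1], [0.5, 0, 0, 0, 0, 0, 1]])

```text
t: 19.1
eef_pos: [0.5132, -0.1084, 0.268]
ee_rot: [-3.141, 0.003, 1.69]
force: [2.3, -15.5, -0.9]
width: 0.0175
```

Request:
drive_tool(moves=[[-0.7, 0, 0, 0, 0, 0, 1], [-1.2, 0, 0, 0, 0, 0, 1], [-1.2, 0, 0, 0, 0, 0, 1], [-1.2, -2, 0, 0, 0, 0, 1], [-1.2, -4, 0.2, 0, 0, 0, 1], [-1.2, -5, 0.3, 0, 0, 0, 1], [-1.2, -5, 0.3, 0, 0, 0, 1]], grip_force=5)

```text
t: 19.98
eef_pos: [0.5087, -0.1094, 0.2677]
ee_rot: [3.14, 0.001, 1.69]
force: [4.2, -9.6, -1.4]
width: 0.0181
```

```bash
python3 -c "
from h import *
tip();look()"
```

```text
tip case mm [-92.4  18.3  89.7] F case [  3.  -10.1  -1.4] yaw 96.81 w 18.1 t 19.975
scene lid ang 0.0127 z@0 0.0932 885
top lid ang 0.0031 z@0 0.0919 270
```

Request:
drive_tool(moves=[[-0.5, 0, 0, 0, 0, 0, 1], [-1, 0, 0, 0, 0, 0, 1], [-1, -1, 0.1, 0, 0, 0, 1], [-1, -2, 0.3, 0, 0, 0, 1], [-1, -2, 0.3, 0, 0, 0, 1]])

```text
t: 20.7
eef_pos: [0.5069, -0.1103, 0.2675]
ee_rot: [3.14, 0.001, 1.69]
force: [3.4, -6.9, 0.1]
width: 0.0169
```

Request:
drive_tool(moves=[[0, -0.5, 0.1, 0, 0, 0, 1], [0, -1, 0.2, 0, 0, 0, 1], [0, -1, 0.2, 0, 0, 0, 1]])

```text
t: 21.08
eef_pos: [0.506, -0.1105, 0.2674]
ee_rot: [3.14, 0.001, 1.69]
force: [1.6, -6.7, -0.1]
width: 0.0171
```

Request:
drive_tool(moves=[[0, -0.5, 0.1, 0, 0, 0, 1], [0, -1, 0.2, 0, 0, 0, 1], [0, -1, 0.2, 0, 0, 0, 1]])

```text
t: 21.45
eef_pos: [0.5051, -0.1106, 0.2672]
ee_rot: [3.14, 0.001, 1.69]
force: [2.9, -6.9, -0.1]
width: 0.0171
```

Request:
drive_tool(moves=[[0, -0.5, 0.1, 0, 0, 0, 1], [0, -1, 0.2, 0, 0, 0, 1], [0, -1, 0.2, 0, 0, 0, 1]])

```text
t: 21.82
eef_pos: [0.5041, -0.1107, 0.267]
ee_rot: [3.14, 0.001, 1.69]
force: [1.7, -6.6, 0.4]
width: 0.0174
```

Request:
drive_tool(moves=[[0, -1, 0.2, 0, 0, 0, 1], [0, -2, 0.5, 0, 0, 0, 1], [0, -3, 0.8, 0, 0, 0, 1], [0, -4, 1.1, 0, 0, 0, 1], [0, -4, 1.1, 0, 0, 0, 1]])

```text
t: 22.45
eef_pos: [0.5, -0.1112, 0.266]
ee_rot: [3.14, 0.001, 1.69]
force: [1.6, -8.0, 1.6]
width: 0.0172
```

Run:
```python
from h import *
tip()
f=grab_frame("scene");w=grab_frame("wrist")
A=cv2.resize(f["img"][165:235,260:330,::-1],(400,400),interpolation=cv2.INTER_CUBIC)
B=cv2.resize(w["img"][:,:,::-1],(400,300))
W=np.zeros((400,800,3),np.uint8);W[:,:400]=A;W[:300,400:]=B;cv2.imwrite("pics/s5.png",W)
```

```text
tip case mm [-101.2   17.6   88. ] F case [ 0.6 -8.1  1.6] yaw 96.81 w 17.2 t 22.45
```

View pics/s5.png

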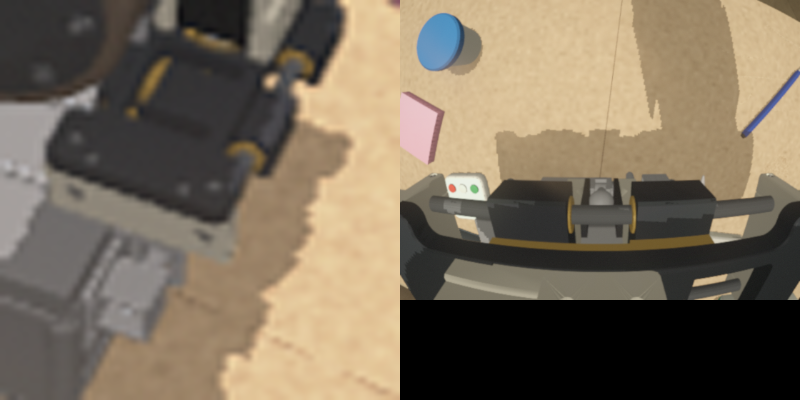

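Request:
drive_tool(moves=[[-0.5, -2, 0.7, 0, 0, 0, 1], [-0.5, -4, 1.5, 0, 0, 0, 1], [-0.5, -6.4, 2.5, 0, 0, 0, 1], [-0.5, -9.4, 4.2, 0, 0, 0, 1], [-0.5, -12.4, 6, 0, 0, 0, 1], [-0.5, -12.4, 6, 0, 0, 0, 1]])

```text
t: 23.3
eef_pos: [0.487, -0.1129, 0.2594]
ee_rot: [3.142, 0.0, 1.689]
force: [1.2, -6.4, 0.6]
width: 0.0172
```

Light forces, knob still held at its diameter; continue the arc.

Request:
drive_tool(moves=[[0, -2.7, 2.1, 0, 0, 0, 1], [0, -5.4, 4.3, 0, 0, 0, 1], [0, -7.7, 6.8, 0, 0, 0, 1], [0, -10, 9.4, 0, 0, 0, 1], [0, -12, 12.2, 0, 0, 0, 1], [0, -13.9, 15, 0, 0, 0, 1], [0, -13.9, 15, 0, 0, 0, 1]])

```text
t: 24.18
eef_pos: [0.473, -0.1145, 0.2439]
ee_rot: [-3.141, -0.0, 1.689]
force: [-0.6, -4.9, -0.6]
width: 0.0172
```

Request:
drive_tool(moves=[[0, -1.5, 3.1, 0, 0, 0, 1], [0, -3, 6.3, 0, 0, 0, 1], [0, -4, 9.6, 0, 0, 0, 1], [0, -5, 13, 0, 0, 0, 1], [0, -5, 13, 0, 0, 0, 1]])

```text
t: 24.8
eef_pos: [0.468, -0.1151, 0.2308]
ee_rot: [-3.14, -0.0, 1.689]
force: [0.7, -4.7, -1.6]
width: 0.0167
```

```bash
python3 -c "
from h import *
tip()"
```

```text
tip case mm [-134.    17.7   52.8] F case [ 0.1 -4.7 -1.6] yaw 96.78 w 16.7 t 24.8
```

Request:
drive_tool(moves=[[0, -0.5, 2, 0, 0, 0, 1], [0, -0.7, 4, 0, 0, 0, 1], [0, -0.8, 6, 0, 0, 0, 1], [0, -0.8, 6, 0, 0, 0, 1]])

```text
t: 25.3
eef_pos: [0.4671, -0.1152, 0.2249]
ee_rot: [-3.14, -0.0, 1.689]
force: [-1.2, -4.8, -1.2]
width: 0.0172
```

Request:
drive_tool(moves=[[0, 0, 0, 0, 0, 0, -1], [0, 0, 0, 0, 0, 0, -1], [0, 0, 0, 0, 0, 0, -1], [0, 0, 0, 0, 0, 0, -1], [0, -20, 0, 0, 0, 0, -1], [0, -40, -30, 0, 0, 0, -1], [-60, -40, -80, 0, 0, 0, -1], [-120, -40, -100, 0, 0, 0, -1], [-180, -40, -120, 0, 0, 0, -1], [-180, -40, -120, 0, 0, 0, -1]])

```text
t: 26.55
eef_pos: [0.4495, -0.3014, 0.3466]
ee_rot: [3.14, 0.001, 1.687]
force: [-0.3, 0.4, 0.1]
width: 0.0876
```

Run:
```python
from h import *
tip();look()
f=grab_frame("scene");h=grab_frame("top")
A=cv2.resize(f["img"][165:235,260:330,::-1],(400,400),interpolation=cv2.INTER_CUBIC)
B=cv2.resize(h["img"][170:240,230:330,::-1],(400,280),interpolation=cv2.INTER_CUBIC)
W=np.zeros((400,800,3),np.uint8);W[:,:400]=A;W[:280,400:]=B;cv2.imwrite("pics/s6.png",W)
for h in(f,h):
    K=(cloud(h)-D)@Rm
    m=(K[...,0]<-.115)&(K[...,0]>-.15)&(abs(K[...,1]-.015)<.03)&(K[...,2]>.03)&(K[...,2]<.09);Q=K[m];print(len(Q),Q.mean(0),Q.max(0))
```

```text
tip case mm [-173.7 -165.4  168.6] F case [-0.2  0.4  0.1] yaw 96.63 w 87.6 t 26.55
scene lid ang 0.0103 z@0 0.093 1193
top lid ang 0.4523 z@0 0.1157 11
48 [-0.13035321  0.01763798  0.06802252] [-0.11615445  0.0241294   0.07730664]<stdin>:9: RuntimeWarning: Mean of empty slice.
  ret = um.true_divide(
Traceback (most recent call last):
ValueError: zero-size array to reduction operation maximum which has no identity
```

View pics/s6.png

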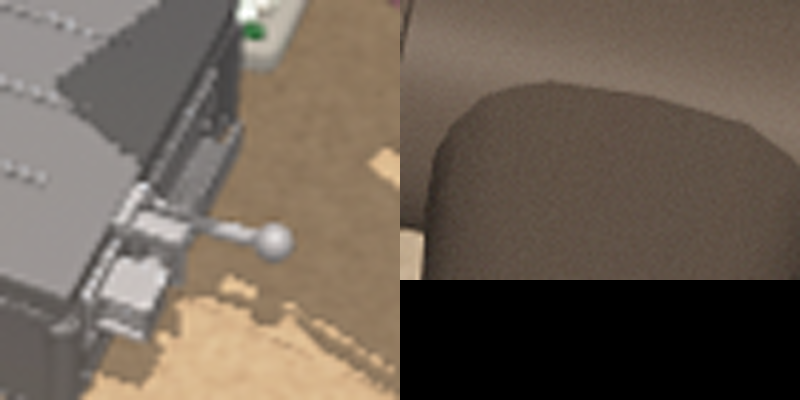

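The knob is down (crop pixel (272,242)), its centre at about z 67 mm, so roughly 1.33 rad. That clears 1.2, but I'll press it lightly from above for more margin.

Request:
drive_tool(moves=[[60, 42, 0, 0, 0, 0, 1], [120, 42, 0, 0, 0, 0, 1], [183, 42, 0, 0, 0, 0, 1], [183, 42, 0, 0, 0, 0, 1], [183, 42, 40, 0, 0, 0, 1], [183, 42, 70, 0, 0, 0, 1], [183, 42, 86, 0, 0, 0, 1], [183, 42, 88, 0, 0, 0, 1], [183, 42, 88, 0, 0, 0, 1]])

```text
t: 27.88
eef_pos: [0.4693, -0.1117, 0.2577]
ee_rot: [3.141, 0.0, 1.69]
force: [0.4, -0.2, -0.2]
width: 0.0039
```

Request:
drive_tool(moves=[[0, 0, 2, 0, 0, 0, 1], [0, 0, 4, 0, 0, 0, 1], [0, 0, 5, 0, 0, 0, 1], [0, 0, 6, 0, 0, 0, 1], [0, 0, 6, 0, 0, 0, 1]])

```text
t: 28.5
eef_pos: [0.4692, -0.1119, 0.2513]
ee_rot: [-3.141, 0.0, 1.689]
force: [-0.1, 0.2, -0.3]
width: 0.0005
```

```bash
python3 -c "
from h import *
tip()"
```

```text
tip case mm [-132.2   20.7   73.3] F case [-0.1  0.2 -0.3] yaw 96.79 w 0.5 t 28.5
```

Request:
drive_tool(moves=[[0, 0, 1, 0, 0, 0, 1], [0, 0, 2, 0, 0, 0, 1], [0, 0, 3, 0, 0, 0, 1], [0, 0, 3, 0, 0, 0, 1]])

```text
t: 29.0
eef_pos: [0.4691, -0.1119, 0.2482]
ee_rot: [-3.141, -0.0, 1.689]
force: [-0.3, -0.2, 0.7]
width: 0.0004
```

Request:
drive_tool(moves=[[0, 0, 1, 0, 0, 0, 1], [0, 0, 2, 0, 0, 0, 1], [0, 0, 2, 0, 0, 0, 1]])

```text
t: 29.38
eef_pos: [0.4692, -0.1119, 0.2463]
ee_rot: [-3.142, -0.0, 1.689]
force: [-0.7, 0.0, 0.8]
width: 0.0008
```

Request:
drive_tool(moves=[[0, 0, 0.5, 0, 0, 0, 1], [0, 0, 1, 0, 0, 0, 1], [0, 0, -10, 0, 0, 0, 1], [0, 0, -60, 0, 0, 0, 1], [-60, 0, -110, 0, 0, 0, 1], [-120, 0, -120, 0, 0, 0, 1], [-180, 0, -120, 0, 0, 0, 1], [-240, 0, -120, 0, 0, 0, 1], [-300, 0, -120, 0, 0, 0, 1], [-300, 0, -120, 0, 0, 0, 1]])

```text
t: 30.62
eef_pos: [0.5044, -0.4135, 0.366]
ee_rot: [-3.141, 0.0, 1.685]
force: [-0.8, 0.7, -0.9]
width: 0.0004
```

Run:
```python
from h import *
tip();look()
f=grab_frame("scene");g=grab_frame("top")
A=cv2.resize(f["img"][165:235,260:330,::-1],(400,400),interpolation=cv2.INTER_CUBIC)
B=cv2.resize(g["img"][120:240,210:400,::-1],(400,253),interpolation=cv2.INTER_CUBIC)
W=np.zeros((400,800,3),np.uint8);W[:,:400]=A;W[:253,400:]=B;cv2.imwrite("pics/s7.png",W)
for h in(f,g):
    K=(cloud(h)-D)@Rm
    m=(K[...,0]<-.115)&(K[...,0]>-.15)&(abs(K[...,1]-.015)<.03)&(K[...,2]>.03)&(K[...,2]<.09);Q=K[m];print(len(Q),Q.mean(0) if len(Q) else 0,Q.max(0) if len(Q) else 0)
```

```text
tip case mm [-132.8 -283.   188. ] F case [-0.7  0.8 -0.9] yaw 96.57 w 0.4 t 30.625
scene lid ang 0.0103 z@0 0.0929 1191
top lid ang 0.01 z@0 0.0912 2370
50 [-0.1301209   0.01706713  0.06390261] [-0.11587732  0.02397515  0.07101809]
74 [-0.12968915  0.01727838  0.06316954] [-0.11604095  0.02546802  0.06906975]
```

View pics/s7.png

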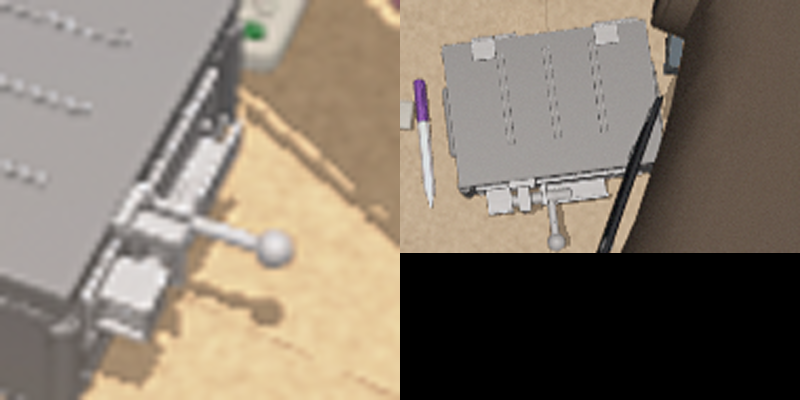

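Both views show the handle down (knob at about (275,248) left, (556,241) right) and the lid shut at about 0.010 rad. The bystanders in view have not moved.

```bash
python3 -c "
from station import job_done
print(job_done())"
```

```text
the job is handed in; nothing more can be done
None
```

The case is latched and I handed the job in at about 31 s of the 61 s allowed.

- **Lid:** I lowered it along its arc with closed fingertips and pressed it onto the seal with about 9 N, with no slam.
- **Bolt:** I pinched the knob and slid the bolt left in small steps until the force rose from a steady 9–10 N to 15.5 N at the stop. I then backed off to take the load off the stop.
- **Handle:** I turned it down through the notch along its arc. After release it stood at about 1.33 rad, so I nudged it lower from above with a light touch.

**Last checks:**

| Check | Measured | Needed |
|---|---|---|
| Lid angle (both cameras) | about 0.010 rad | below 0.014 rad |
| Handle turn, from knob centre height of about 60 mm | about 1.48 rad | above 1.2 rad |
| Bolt tip inside the keeper, inferred from knob position | about 24 mm | more than 6 mm |

The arm is clear of everything.

**What disagreed or was not checked:**
- The draw-down pushed back with about 13 N, more than the 8 N expected, and sliding drag was 9–10 N instead of 5 N. I put this down to pushing the bolt off its axis, at the knob.
- Earlier lid-angle readings taken with the arm in view disagreed by up to about 0.02 rad; the final two agree.
- In the last pictures the marker was in place. The slide box and timer were only partly in view, and the sample cup was out of view.

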